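# Shake out which spares case holds the coupler and hold it out to the painter

## Robot

A 6-joint arm with a two-finger parallel gripper is mounted at the origin on the work surface. World frame = base frame: x ahead of the robot, y to its left, z up, the work surface at z = 0. Lengths are in m, angles in rad, forces in N, time in s.
With the tool pointing down it reaches from about 0.35 to 0.95 m from the base axis. Payload 17.4 kg.
Tool frame: the origin (TCP) lies at the very end of the fingers, on their centre line; the grasp point (between the pads) lies 19 mm behind it; y points along the fingers, x is the direction in which the jaws open and shut, and the axes are right-handed (so a half turn about y gives the same grasp; the last joint's range is limited). The gripper opens to 93 mm and grips with 3 to 60 N. Pads are 15 mm wide; open, the fingers measure 128 mm over their backs; the gripper's body (75 mm by 188 mm) begins 65 mm behind the grasp point.
Start: joints at [-1.348, 0.116, 1.442, -0, 1.584, -0.038], TCP at [0.174, -0.652, 0.219] pointing down, gripper open.
Joint ranges: [-2.83, 2.83], [-0.83, 2.19], [0.07, 2.5], [-1.14, 4.28], [0.01, 3], [-2.97, 2.97]. Speed limits (rad/s): [1.89, 1.89, 2.22, 3.14, 3.14, 3.14].

## Interface

Orientations are given as [roll, pitch, yaw] about the fixed x, y, z axes, in that order (R = Rz(yaw) Ry(pitch) Rx(roll)).
In Python, from station import arm gives the robot as it stands.
- The arm moves only by the shell command python3 -m handwheel 'ROWS' [FORCE]. ROWS is text: rows parted by semicolons, each of 5 numbers parted by spaces: the opening, from -1 (shut) to 1 (fully open), then the shift along the tool's x, y, z in m, then the turn about the tool's y in degrees. In form: hand dx dy dz roll; .... A call has 1 to 20 rows; each row is the pose to reach, as a shift and turn from the pose measured when the call began, along the tool's axes at that moment; what a row does not reach only later rows make up. A row lasts 1/12 s, in which the tool goes at most 41.7 mm and 7.16 degrees, less where a joint would pass 70% of its speed; a pose out of reach is approached as far as the arm can. A call with a gripper value outside its range is refused whole. The fingers move at their own pace and stop on an object; FORCE is the grip in N (left out, the last holds). Time passes only in rows, so rows that repeat a pose let the fingers close. It gives the time, the measured TCP pose, the force and the opening at its end, in the units of the state.
- arm.state(): the state, without advancing time (a new reading comes with each control period).
- arm.get_image(name): name is "scene" or "top"; returns a dict with "pixels" (420x560x3 uint8, red, green, blue), "K" (3x3 intrinsics, pixels), "origin" and "attitude" of the camera in the world. Camera axes: x right, y down, z forward; pixel columns grow to the right and rows downward; lengths in m; the calibration is good to about 2 mm. A picture is of the moment at which its call begins. There is no depth.
- arm.close_job(): hands the job in, once; it reports no verdict.
Trained networks look in the newest picture that a camera, given by its name, has taken for a name from the list of things; names that differ only in an ending like _2 or _b are one class to them, and where a whole thing is asked for, a point or a joint stands for the part that bears it (a point fixed in the world has none). Each returns a list of dicts, best first, with "conf" (0 to 1); they miss things now and then, are a little off and sometimes report something else, mostly with a low value. They report only what shows in the picture. A call takes as long as a camera call.
- arm.recognise(camera, target): "at" ([column, row] in pixels, amid what is visible of it).
- arm.cut_out(camera, target): "mask" (420x560 bool, what is visible of it) and "at" ([column, row] in pixels, amid what is visible of it).
The state is a dict: "clock": time; "joint_pos": joint angles; "joint_velocities": joint speeds; "effort": joint torques, N m; "tool_pos": TCP position; "eef_rot": TCP orientation; "ft_force": force on the tool from outside, world axes, zero at the start; "ft_torque": the same for the moment, N m; "opening": opening from 0.0 (shut) to 1.0 (fully open).
Only numpy, scipy, OpenCV 4.12 (cv2) and the standard library are available. Lean on these libraries where they do the work, as an engineer would, in place of code of your own. Each camera call takes 0.05 s, during which the arm holds its last target.

## Task

One of the three closed spares cases on the plywood tray holds a loose brass hose coupler for the spray gun; the other two are foam-packed and stay silent. Lift the cases clear of the tray one at a time, shake each end to end a few times until you have felt the one that rattles (shake the last one too), and set every silent case gently back flat on the plywood tray; leave everything else on the bench alone. Finish while still holding the rattling case: hold it out level and still about 20 cm above the middle of the grey gun tray, for the painter across the bench to take from you.

Things in the scene. Friction and masses are not known exactly. Their poses are not given: they have to be found in the camera images.
- case_a_center (a point): Centre (half-way up) of one of three outwardly identical closed hard-plastic spares cases: black base, grey lid, two orange latches on one end (the +x end); 110 mm along its x, 48 mm along its y, 46 mm tall, 0.31 to 0.43 kg with its contents. It lies flat with z up. It starts parallel to the tray's x. Grip it across the 48 mm, at its middle, with a moderate 30 to 50 N: squeezed much harder it swivels between the pads
- case_b_center (a point): Centre of the second case, the same from outside. Which case holds the loose coupler changes from start to start and cannot be seen. The other two hold packed contents of the same weight that cannot move; the cases themselves weigh 0.2 to 0.31 kg each, so weight does not tell them apart
- case_c_center (a point): Centre of the third case, the same from outside. In the rattling case a stubby round-ended brass coupler (26 mm diameter, 32 mm long, 0.11 kg) rolls freely some 75 mm from end to end along the case's x. When that case is shaken or rocked lengthwise it knocks on the end walls (a jolt of 4 to 10 N) and its weight shifts, which a wrist feels; a silent case gives no jolt
- case_tray: Fixed plywood tray, 166 mm along its x by 400 mm along its y; walls 8 mm thick and 20 mm high, inner floor 8 mm above the bench. Origin at the centre of its underside, on the bench. The cases lie side by side along its y, about 115 mm apart, their length along its x
- gun_tray_middle (a point): Middle of the fixed grey steel tray (300 mm along its x, 220 mm along its y) in which the stripped spray gun lies; this point is level with the rim, 22 mm above the bench. The gun and its parts are fixed in the tray and rise no higher than 45 mm above the bench
- solvent_can: Bystander: loose grey square can 100 x 62 mm, 134 mm tall to the top of its green cap. Origin at the centre of its underside
- tape_roll: Bystander: loose yellow roll of masking tape lying flat, 100 mm diameter, 24 mm tall. Origin at the centre of its underside
- gun_cup: Bystander: loose white plastic spray-gun cup, open at the top, 80 mm diameter, 85 mm tall. Origin at the centre of its underside
- spanner: Bystander: loose steel spanner, 150 mm long, lying flat on the bench. Origin under the middle of its length, x along it

How it is judged:
On the way, in this order (a step that is already met when the one before it is completed fails the run):
1. the case with the loose coupler is held clear of the tray and the coupler is thrown to one end (((distance between coupler_center and case_a_center below 0.06 m and height (world z) of case_a_center above 0.06 m and contact force between the fingers and case_a above 0.5 N and x of coupler_center in the frame of case_a below -0.02 m) or (distance between coupler_center and case_b_center below 0.06 m and height (world z) of case_b_center above 0.06 m and contact force between the fingers and case_b above 0.5 N and x of coupler_center in the frame of case_b below -0.02 m) or (distance between coupler_center and case_c_center below 0.06 m and height (world z) of case_c_center above 0.06 m and contact force between the fingers and case_c above 0.5 N and x of coupler_center in the frame of case_c below -0.02 m))).
2. then to the other end (((distance between coupler_center and case_a_center below 0.06 m and height (world z) of case_a_center above 0.06 m and contact force between the fingers and case_a above 0.5 N and x of coupler_center in the frame of case_a above 0.02 m) or (distance between coupler_center and case_b_center below 0.06 m and height (world z) of case_b_center above 0.06 m and contact force between the fingers and case_b above 0.5 N and x of coupler_center in the frame of case_b above 0.02 m) or (distance between coupler_center and case_c_center below 0.06 m and height (world z) of case_c_center above 0.06 m and contact force between the fingers and case_c above 0.5 N and x of coupler_center in the frame of case_c above 0.02 m))).
At the end, for the whole second after the job is handed in: The rattling case is in the fingers, level within 0.2 rad, still, its centre 150 to 320 mm above the bench and within 70 mm of over the gun tray's middle; the two silent cases lie flat and at rest on the plywood tray's floor (((distance between coupler_center and case_a_center below 0.06 m and height (world z) of case_a_center between 0.15 and 0.32 m and horizontal distance between case_a_center and gun_tray_middle below 0.07 m and angle between case_a_center's own z axis and vertical below 0.2 rad and linear speed of case_a below 0.03 m/s and contact force between the fingers and case_a above 2 N and z of each of case_b_center, case_c_center in the frame of case_tray below 0.038 m and x of case_b_center in the frame of case_tray between -0.05 and 0.05 m and y of case_b_center in the frame of case_tray between -0.18 and 0.18 m and angle between each of case_b_center, case_c_center's own z axis and vertical below 0.1 rad and linear speed of each of case_b, case_c below 0.02 m/s and x of case_c_center in the frame of case_tray between -0.05 and 0.05 m and y of case_c_center in the frame of case_tray between -0.18 and 0.18 m) or (distance between coupler_center and case_b_center below 0.06 m and height (world z) of case_b_center between 0.15 and 0.32 m and horizontal distance between case_b_center and gun_tray_middle below 0.07 m and angle between case_b_center's own z axis and vertical below 0.2 rad and linear speed of case_b below 0.03 m/s and contact force between the fingers and case_b above 2 N and z of each of case_a_center, case_c_center in the frame of case_tray below 0.038 m and x of case_a_center in the frame of case_tray between -0.05 and 0.05 m and y of case_a_center in the frame of case_tray between -0.18 and 0.18 m and angle between each of case_a_center, case_c_center's own z axis and vertical below 0.1 rad and linear speed of each of case_a, case_c below 0.02 m/s and x of case_c_center in the frame of case_tray between -0.05 and 0.05 m and y of case_c_center in the frame of case_tray between -0.18 and 0.18 m) or (distance between coupler_center and case_c_center below 0.06 m and height (world z) of case_c_center between 0.15 and 0.32 m and horizontal distance between case_c_center and gun_tray_middle below 0.07 m and angle between case_c_center's own z axis and vertical below 0.2 rad and linear speed of case_c below 0.03 m/s and contact force between the fingers and case_c above 2 N and z of each of case_a_center, case_b_center in the frame of case_tray below 0.038 m and x of case_a_center in the frame of case_tray between -0.05 and 0.05 m and y of case_a_center in the frame of case_tray between -0.18 and 0.18 m and angle between each of case_a_center, case_b_center's own z axis and vertical below 0.1 rad and linear speed of each of case_a, case_b below 0.02 m/s and x of case_b_center in the frame of case_tray between -0.05 and 0.05 m and y of case_b_center in the frame of case_tray between -0.18 and 0.18 m))); the arm keeps its last pose, push and grip.
It fails at once if a bystander is pushed more than 30 mm or knocked over (distance of any of solvent_can, tape_roll, gun_cup, spanner from where it was at the start of the episode above 0.03 m or angle between any of solvent_can, tape_roll, gun_cup, spanner's own z axis and vertical above 0.5 rad).
It fails at once if a case is let go or thrown more than 30 mm above its place ((height (world z) of case_a_center above 0.064 m and contact force between the fingers and case_a below 0.01 N) or (height (world z) of case_b_center above 0.064 m and contact force between the fingers and case_b below 0.01 N) or (height (world z) of case_c_center above 0.064 m and contact force between the fingers and case_c below 0.01 N)).
It also fails if it takes over 72 s, if anything falls off the work surface, if the arm or the gripper's body presses on something with over 40 N, if the wrist force passes 120 N, or if a joint passes its speed limit or range.

## Working session

There is one attempt and no reset: what is moved stays moved. The work goes in short steps, Python scripts to look and compute and a shell command to move; the robot and the scene stay as the last step left them, time stands still between calls to the robot, and variables do not carry over. Pictures are saved under pics/ and viewed, and the job is handed in when it is done.

```bash
mkdir -p pics; ls
python3 - <<'E'
from station import arm
import cv2
for n in ("scene","top"):
    im=arm.get_image(n); cv2.imwrite(f"pics/{n}0.png",im["pixels"][:,:,::-1]); print(n,im["K"],im["origin"],im["attitude"])
    for t in ("case_a_center","case_tray","gun_tray_middle","solvent_can","tape_roll","gun_cup","spanner"):
        print(t,[(r["at"],round(r["conf"],2)) for r in arm.recognise(n,t)])
s=arm.state()
print(s)
E
```

```text
pics
scene [[481.85364507   0.         281.02189165]
 [  0.         481.85364507 208.99137786]
 [  0.           0.           1.        ]] [ 1.21148162 -0.52008546  0.69502802] [-2.25310201 -0.01866957  0.90697758]
case_a_center [([332.8, 154.3], 0.96)]
case_tray [([294.0, 209.2], 0.82)]
gun_tray_middle [([186.2, 288.8], 0.78)]
solvent_can [([419.5, 193.2], 0.81)]
tape_roll [([369.7, 252.8], 0.94)]
gun_cup [([314.5, 256.3], 0.79)]
spanner [([129.9, 215.3], 0.67)]
top [[513.78288362   0.         268.41238297]
 [  0.         513.78288362 209.07973554]
 [  0.           0.           1.        ]] [ 0.34684552 -0.01065077  1.14240431] [-2.92219454  0.00547225 -1.53094306]
case_a_center [([158.9, 257.1], 0.59)]
case_tray [([220.3, 249.4], 0.88)]
gun_tray_middle []
solvent_can [([162.1, 134.9], 0.67)]
tape_roll [([237.1, 121.2], 0.96)]
gun_cup [([300.8, 140.1], 0.73)]
spanner [([390.4, 317.5], 0.97)]
{'clock': 0.8, 'joint_pos': array([-1.34782848e+00,  1.15998881e-01,  1.44161814e+00,  1.96040769e-06,
        1.58400134e+00, -3.78206434e-02]), 'joint_velocities': array([-6.11581799e-05, -7.43141644e-04,  1.13400852e-04, -1.31837693e-03,
        1.11075939e-03, -1.64302398e-03]), 'effort': array([-1.03467140e-03, -7.20969558e+01, -6.22722459e+01,  7.80407782e-02,
        1.82538800e-02, -4.07780647e-06]), 'tool_pos': array([ 0.17402173, -0.65218016,  0.21863562]), 'eef_rot': array([-1.57079340e+00,  2.56133424e-05, -1.31000781e+00]), 'ft_force': array([ 0.0142223 , -0.35869512,  0.19071815]), 'ft_torque': array([ 0.00391548, -0.00647136, -0.03918145]), 'opening': 0.9999890351176671}
```

View pics/scene0.png

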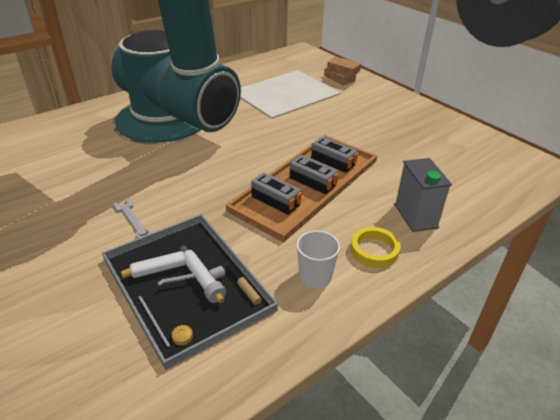

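View pics/top0.png

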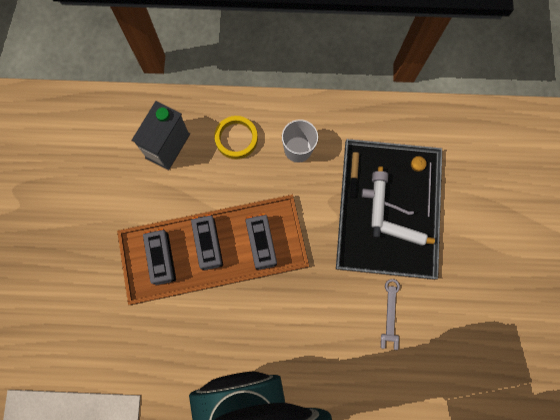

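```bash
cat > h.py <<'E'
import numpy as np, cv2
from scipy.spatial.transform import Rotation as R
def cam(im):
    A=np.array(im["attitude"]); 
    M=A if A.shape==(3,3) else R.from_euler('xyz',A).as_matrix()
    return np.array(im["K"]),np.array(im["origin"]),M
def back(im,uv,z):
    K,o,M=cam(im); uv=np.atleast_2d(uv)
    d=(M@np.linalg.inv(K)@np.c_[uv,np.ones(len(uv))].T).T
    return o+d*((z-o[2])/d[:,2])[:,None]
def proj(im,P):
    K,o,M=cam(im); p=(K@M.T@(np.atleast_2d(P)-o).T).T
    return p[:,:2]/p[:,2:]
def rect(im,z,x0,x1,y0,y1,s):
    # image col: y decreasing (left=+y), row: x decreasing (up=+x)
    W=int((y1-y0)*s);H=int((x1-x0)*s)
    c=np.array([[x1,y1,z],[x1,y0,z],[x0,y0,z],[x0,y1,z]])
    T=cv2.getPerspectiveTransform(proj(im,c).astype(np.float32),np.float32([[0,0],[W,0],[W,H],[0,H]]))
    return cv2.warpPerspective(im["pixels"],T,(W,H))[:,:,::-1]
E
python3 - <<'E'
from h import *
from station import arm
im=arm.get_image("top")
ims=arm.get_image("scene")
for t,z in (("solvent_can",.067),("tape_roll",.012),("gun_cup",.045),("spanner",0)):
    for n,i in(("top",im),("scene",ims)):
        r=arm.recognise(n,t)
        if r: print(t,n,back(i,r[0]["at"],z).round(3))
cv2.imwrite("pics/rect.png",rect(im,.054,.12,.48,-.15,.42,1400)[:,:])
cv2.imwrite("pics/rects.png",rect(ims,.054,.12,.48,-.15,.42,1400)[:,:])
print("tray outer corners z.02",back(im,[[119,231],[293,196],[312,265],[131,304]],.02).round(3))
print("gun rim",back(im,[[346,141],[442,149],[440,278],[337,270]],.022).round(3))
print(arm.recognise("top","case_b_center"))
E
```

```text
solvent_can top [[0.742 0.252 0.067]]
solvent_can scene [[0.746 0.246 0.067]]
tape_roll top [[0.8   0.097 0.012]]
tape_roll scene [[0.782 0.066 0.012]]
gun_cup top [[ 0.758 -0.059  0.045]]
gun_cup scene [[ 0.747 -0.053  0.045]]
spanner top [[ 0.365 -0.271  0.   ]]
spanner scene [[ 0.364 -0.269  0.   ]]
tray outer corners z.02 [[ 0.534  0.335  0.02 ]
 [ 0.629 -0.049  0.02 ]
 [ 0.475 -0.095  0.02 ]
 [ 0.376  0.293  0.02 ]]
gun rim [[ 0.763 -0.167  0.022]
 [ 0.752 -0.386  0.022]
 [ 0.458 -0.372  0.022]
 [ 0.466 -0.149  0.022]]
[{'at': [204.1, 238.7], 'conf': 0.87}]
```

View pics/rect.png

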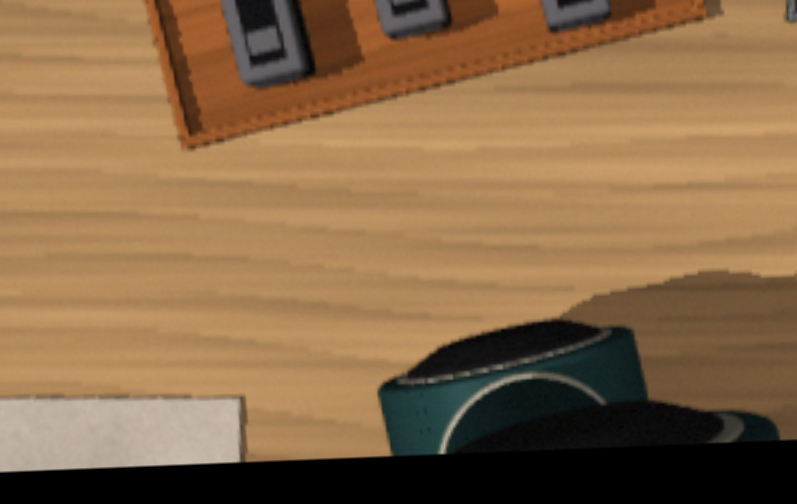

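View pics/rects.png

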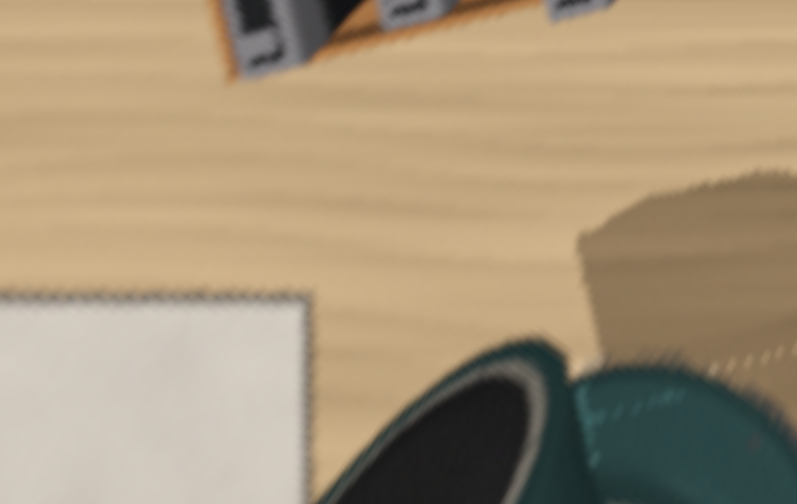

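Run:
```python
from h import *
from station import arm
im=arm.get_image("top")
ims=arm.get_image("scene")
r1=rect(im,.054,.36,.66,-.12,.36,1600).copy()
r2=rect(ims,.054,.36,.66,-.12,.36,1600).copy()
cv2.imwrite("pics/rect2.png",r1);cv2.imwrite("pics/rects2.png",r2)
```

```text
(no output)
```

View pics/rect2.png

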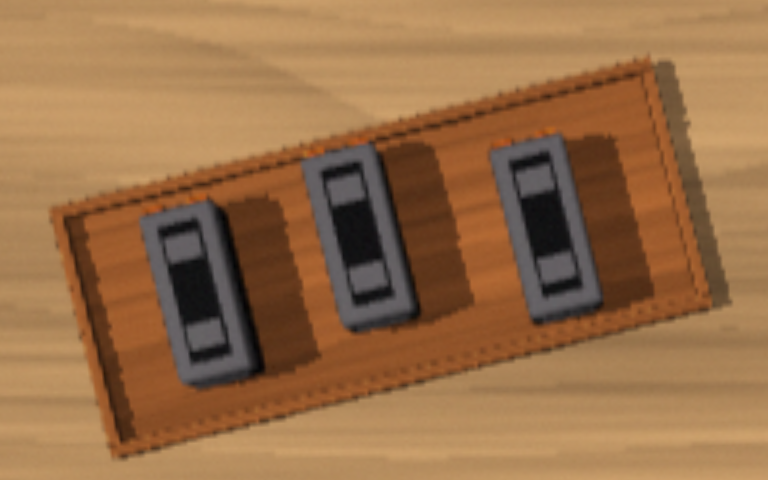

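View pics/rects2.png

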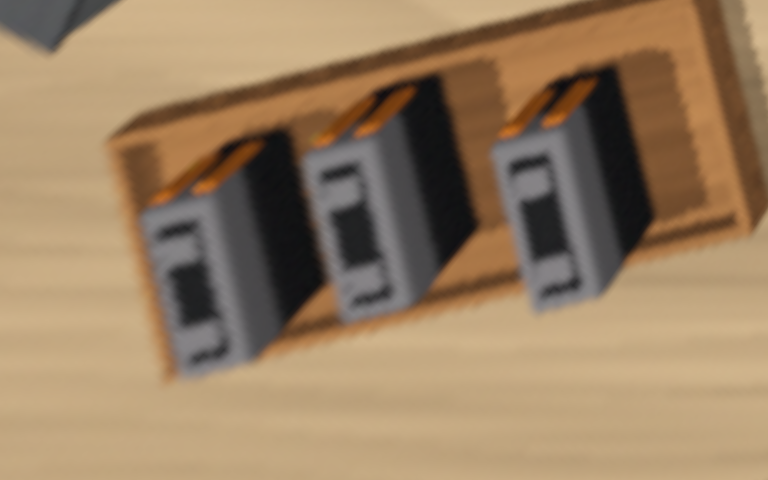

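```bash
python3 -m handwheel '1 -.56 .1 .505 1; 1 -.56 .1 .505 1; 1 -.56 .1 .505 1; 1 -.56 .1 .505 1; 1 -.56 .1 .505 1; 1 -.56 .1 .505 1; 1 -.56 .1 .505 1; 1 -.56 .1 .505 1; 1 -.56 .1 .505 1; 1 -.56 .1 .505 1; 1 -.56 .1 .505 1; 1 -.56 .1 .505 1; 1 -.56 .1 .505 1; 1 -.56 .1 .505 1; 1 -.56 .1 .505 1; 1 -.56 .1 .505 1; 1 -.56 .1 .505 1; 1 -.56 .1 .505 1; 1 -.56 .1 .505 1; 1 -.56 .1 .505 1' 40
cat > st.py <<'E'
from station import arm
import numpy as np,sys
s=arm.state(); p=s["tool_pos"]; y=s["eef_rot"][2]
print("t",round(s["clock"],2),"p",p.round(4),"rot",s["eef_rot"].round(3),"F",s["ft_force"].round(2),"T",s["ft_torque"].round(3),"open",round(s["opening"],3))
a=[float(v) for v in sys.argv[1:]]
if a:
    d=np.array(a[:3])-p
    print("dx %.3f dy %.3f dz %.3f roll %.1f"%(d[0]*np.cos(y)+d[1]*np.sin(y),-d[2],-d[0]*np.sin(y)+d[1]*np.cos(y),-np.degrees(-1.329-y)))
E
python3 st.py .517 .020 .015
```

```text
clock: 3.12
tool_pos: [0.518, 0.0215, 0.118]
eef_rot: [-1.572, 0.001, -1.324]
ft_force: [0.8, -0.1, 0.5]
opening: 1.0
t 3.12 p [0.518  0.0215 0.118 ] rot [-1.572e+00  1.000e-03 -1.324e+00] F [ 0.75 -0.07  0.47] T [ 0.015 -0.025  0.029] open 1.0
dx 0.001 dy 0.103 dz -0.001 roll 0.3
```

```bash
python3 -m handwheel '1 0 .04 0 0; 1 0 .075 0 0; 1 0 .095 0 0; 1 0 .102 0 0; 1 0 .102 0 0; -1 0 .102 0 0; -1 0 .102 0 0; -1 0 .102 0 0; -1 0 .102 0 0; -1 0 .102 0 0; -1 0 .102 0 0; -1 0 .102 0 0; -1 0 .102 0 0' 40; python3 st.py
python3 - <<'E'
from station import arm
import cv2
for n in ("scene","top"): cv2.imwrite(f"pics/{n}1.png",arm.get_image(n)["pixels"][:,:,::-1])
E
```

```text
clock: 4.2
tool_pos: [0.5181, 0.0213, 0.0162]
eef_rot: [-1.571, 0.0, -1.324]
ft_force: [0.1, -2.9, 2.7]
opening: 0.512
t 4.2 p [0.5181 0.0213 0.0162] rot [-1.571  0.    -1.324] F [ 0.1  -2.89  2.68] T [-0.422 -0.076  0.047] open 0.512
```

View pics/scene1.png

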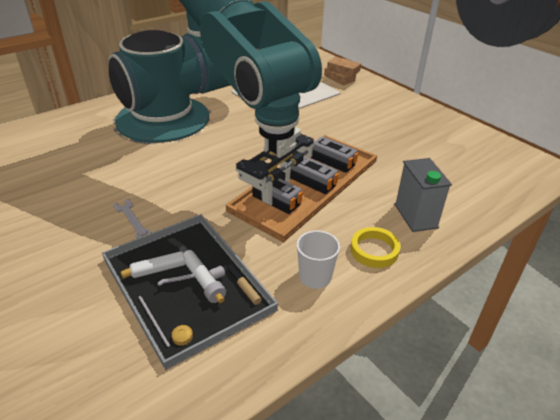

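The picture shows the fingers straddling the right-hand case at about (280,190), and the 48 mm opening agrees. I'll lift it next.

```bash
python3 -m handwheel '-1 0 -.015 0 0; -1 0 -.04 0 0; -1 0 -.075 0 0; -1 0 -.11 0 0; -1 0 -.13 0 0; -1 0 -.14 0 0; -1 0 -.14 0 0; -1 0 -.14 0 0; -1 0 -.14 0 0' ; python3 st.py
# gentle accelerate, abrupt stop toward +z
python3 -m handwheel '-1 0 0 .01 0; -1 0 0 .03 0; -1 0 0 .07 0; -1 0 0 .07 0; -1 0 0 .07 0; -1 0 0 .07 0; -1 0 0 .07 0; -1 0 0 .07 0; -1 0 0 .07 0' ; python3 st.py
```

```text
clock: 5.05
tool_pos: [0.5174, 0.0214, 0.154]
eef_rot: [-1.574, 0.001, -1.324]
ft_force: [-0.3, 0.3, -3.3]
opening: 0.518
t 5.05 p [0.5174 0.0214 0.154 ] rot [-1.574e+00  1.000e-03 -1.324e+00] F [-0.25  0.3  -3.32] T [-0.035  0.02  -0.003] open 0.518
clock: 5.8
tool_pos: [0.585, 0.0384, 0.1542]
eef_rot: [-1.573, 0.001, -1.324]
ft_force: [0.0, -0.7, -3.2]
opening: 0.516
t 5.8 p [0.585  0.0384 0.1542] rot [-1.573e+00  1.000e-03 -1.324e+00] F [ 0.02 -0.65 -3.18] T [ 0.013  0.003 -0.022] open 0.516
```

```bash
python3 -m handwheel '-1 0 0 -.04 0; -1 0 0 -.08 0; -1 0 0 -.12 0; -1 0 0 -.12 0; -1 0 0 -.12 0' ; python3 st.py; for i in 1 2 3; do python3 -m handwheel '-1 0 0 0 0; -1 0 0 0 0' >/dev/null; python3 st.py; done
python3 -m handwheel '-1 0 0 .04 0; -1 0 0 .08 0; -1 0 0 .12 0; -1 0 0 .12 0; -1 0 0 .12 0' ; python3 st.py; for i in 1 2 3; do python3 -m handwheel '-1 0 0 0 0; -1 0 0 0 0' >/dev/null; python3 st.py; done
```

```text
clock: 6.22
tool_pos: [0.4675, 0.0087, 0.1557]
eef_rot: [-1.57, -0.0, -1.325]
ft_force: [-0.2, 0.7, -2.6]
opening: 0.516
t 6.22 p [0.4675 0.0087 0.1557] rot [-1.57  -0.    -1.325] F [-0.23  0.67 -2.64] T [ 0.015 -0.01  -0.043] open 0.516
t 6.38 p [0.468  0.0087 0.1561] rot [-1.569 -0.    -1.325] F [ 1.16 -0.3  -3.08] T [ 0.008  0.075 -0.041] open 0.51
t 6.55 p [0.4686 0.0089 0.156 ] rot [-1.57  -0.    -1.325] F [-0.08  0.37 -2.79] T [-0.031 -0.009 -0.023] open 0.512
t 6.72 p [0.4688 0.009  0.1556] rot [-1.571  0.    -1.325] F [-0.36 -0.77 -4.65] T [-0.005 -0.018 -0.06 ] open 0.512
clock: 7.13
tool_pos: [0.5861, 0.0387, 0.1536]
eef_rot: [-1.574, 0.001, -1.324]
ft_force: [-0.6, -0.2, -3.2]
opening: 0.509
t 7.13 p [0.5861 0.0387 0.1536] rot [-1.574e+00  1.000e-03 -1.324e+00] F [-0.57 -0.17 -3.21] T [0.    0.065 0.031] open 0.509
t 7.3 p [0.5856 0.0386 0.1535] rot [-1.575e+00  1.000e-03 -1.324e+00] F [-0.2  -0.81 -3.62] T [ 0.039 -0.008 -0.031] open 0.513
t 7.47 p [0.585  0.0384 0.1541] rot [-1.574e+00  1.000e-03 -1.324e+00] F [ 0.33  0.17 -3.04] T [-0.058  0.012 -0.055] open 0.513
t 7.63 p [0.5848 0.0382 0.1548] rot [-1.572  0.    -1.324] F [-0.66 -0.03 -3.3 ] T [0.022 0.024 0.029] open 0.513
```

```bash
cat > avg.py <<'E'
from station import arm
import numpy as np
F=[];T=[]
s=arm.state(); y=s["eef_rot"][2]; u=np.array([np.cos(y),np.sin(y),0]); w=np.array([-np.sin(y),np.cos(y),0])
for i in range(16):
    arm.get_image("top"); s=arm.state(); F.append(s["ft_force"]); T.append(s["ft_torque"])
F=np.array(F);T=np.array(T)
print("t",round(s["clock"],2),"p",s["tool_pos"].round(4),"F",F.mean(0).round(2),"maxdev along z-tool",np.abs(F@w-(F@w).mean()).max().round(2),"T about tool x %.4f +- %.4f, tool z %.4f"%((T@u).mean(),(T@u).std()/4,(T@w).mean()),"sd F",F.std(0).round(2),"open",round(s["opening"],3))
E
python3 avg.py
python3 -m handwheel '-1 0 0 -.04 0; -1 0 0 -.08 0; -1 0 0 -.12 0; -1 0 0 -.12 0; -1 0 0 -.12 0'; python3 avg.py
```

```text
t 8.43 p [0.585  0.0384 0.1541] F [-0.17 -0.06 -3.39] maxdev along z-tool 1.64 T about tool x 0.0108 +- 0.0060, tool z 0.0079 sd F [0.67 0.56 0.62] open 0.515
clock: 8.85
tool_pos: [0.4678, 0.0088, 0.1553]
eef_rot: [-1.571, -0.0, -1.325]
ft_force: [1.6, -0.1, -3.1]
opening: 0.513
t 9.65 p [0.4687 0.0091 0.1544] F [ 0.11  0.21 -3.34] maxdev along z-tool 0.89 T about tool x -0.0005 +- 0.0078, tool z 0.0018 sd F [0.47 0.43 0.49] open 0.512
```

```bash
python3 -m handwheel '-1 0 0 .04 0; -1 0 0 .08 0; -1 0 0 .12 0; -1 0 0 .08 0; -1 0 0 .04 0; -1 0 0 0 0; -1 0 0 .04 0; -1 0 0 .08 0; -1 0 0 .12 0; -1 0 0 .12 0'; python3 avg.py
python3 -m handwheel '-1 0 0 -.04 0; -1 0 0 -.08 0; -1 0 0 -.12 0; -1 0 0 -.12 0'; python3 avg.py
```

```text
clock: 10.48
tool_pos: [0.5889, 0.0395, 0.1525]
eef_rot: [-1.574, 0.001, -1.324]
ft_force: [1.3, -0.4, -3.7]
opening: 0.512
t 11.28 p [0.585  0.0384 0.1542] F [-0.26 -0.06 -3.41] maxdev along z-tool 0.89 T about tool x -0.0076 +- 0.0079, tool z 0.0008 sd F [0.44 0.49 0.43] open 0.519
clock: 11.62
tool_pos: [0.4641, 0.0082, 0.1547]
eef_rot: [-1.574, 0.0, -1.325]
ft_force: [0.0, -0.5, -3.3]
opening: 0.513
t 12.42 p [0.4687 0.0091 0.1545] F [ 0.11  0.01 -3.7 ] maxdev along z-tool 0.97 T about tool x -0.0099 +- 0.0078, tool z -0.0033 sd F [0.47 0.51 0.42] open 0.517
```

R shows no shift in torque between its two ends, so it's silent. Next I'll check it's level and put it back.

```bash
python3 st.py .518 .0213 .0165
python3 - <<'E'
from station import arm
import cv2
im=arm.get_image("scene")["pixels"][:,:,::-1]
cv2.imwrite("pics/s2.png",cv2.resize(im[80:280,180:420],None,fx=3,fy=3))
E
```

```text
t 12.42 p [0.4687 0.0091 0.1545] rot [-1.574e+00  1.000e-03 -1.324e+00] F [ 1.06  0.2  -3.71] T [ 0.014  0.054 -0.017] open 0.517
dx 0.000 dy 0.138 dz 0.051 roll 0.3
```

View pics/s2.png

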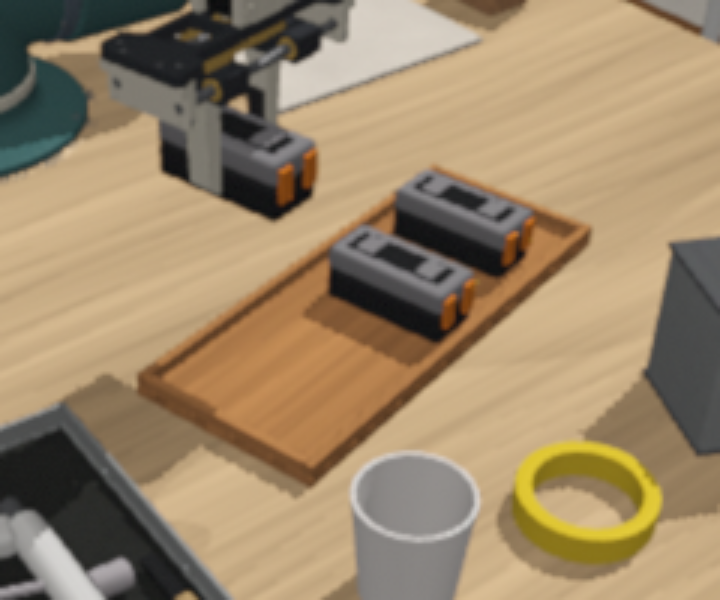

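The held case (crop about (240,165)) is level in the fingers, so I'll set it down gently.

```bash
python3 -m handwheel '-1 0 0 .025 0; -1 0 0 .051 0; -1 0 .02 .051 0; -1 0 .055 .051 0; -1 0 .09 .051 0; -1 0 .115 .051 0; -1 0 .128 .051 0; -1 0 .132 .051 0; -1 0 .135 .051 0; -1 0 .138 .051 0; -1 0 .138 .051 0; -1 0 .138 .051 0'; python3 st.py .518 .0213 .0165
```

```text
clock: 13.47
tool_pos: [0.5184, 0.0215, 0.0175]
eef_rot: [-1.572, 0.0, -1.324]
ft_force: [0.2, 0.1, -2.3]
opening: 0.512
t 13.47 p [0.5184 0.0215 0.0175] rot [-1.572  0.    -1.324] F [ 0.23  0.05 -2.27] T [-0.004 -0.018  0.058] open 0.512
dx 0.000 dy 0.001 dz -0.000 roll 0.3
```

```bash
python3 -m handwheel '-1 0 .002 0 0; -1 0 .002 0 0; -1 0 .002 0 0'; python3 -m handwheel '1 0 0 0 0; 1 0 0 0 0; 1 0 0 0 0; 1 0 0 0 0; 1 0 0 0 0;1 0 -.03 0 0; 1 0 -.07 0 0; 1 0 -.1 0 0; 1 -.035 -.1 .008 0; 1 -.075 -.1 .016 0; 1 -.115 -.1 .025 .3; 1 -.115 -.1 .025 .3; 1 -.115 -.1 .025 .3'; python3 st.py .514 .1395 .016;  python3 - <<'E'
from station import arm
import cv2
im=arm.get_image("scene")["pixels"][:,:,::-1]
cv2.imwrite("pics/s3.png",cv2.resize(im[80:280,180:420],None,fx=3,fy=3))
E
```

```text
clock: 13.72
tool_pos: [0.5189, 0.0215, 0.0162]
eef_rot: [-1.571, -0.0, -1.324]
ft_force: [2.1, 0.7, -0.3]
opening: 0.515
clock: 14.8
tool_pos: [0.5147, 0.1409, 0.1161]
eef_rot: [-1.571, -0.0, -1.326]
ft_force: [-0.4, -0.5, -0.7]
opening: 1.004
t 14.8 p [0.5147 0.1409 0.1161] rot [-1.571 -0.    -1.326] F [-0.43 -0.48 -0.65] T [-0.025  0.017  0.047] open 1.004
dx 0.001 dy 0.100 dz -0.001 roll 0.2
```

View pics/s3.png

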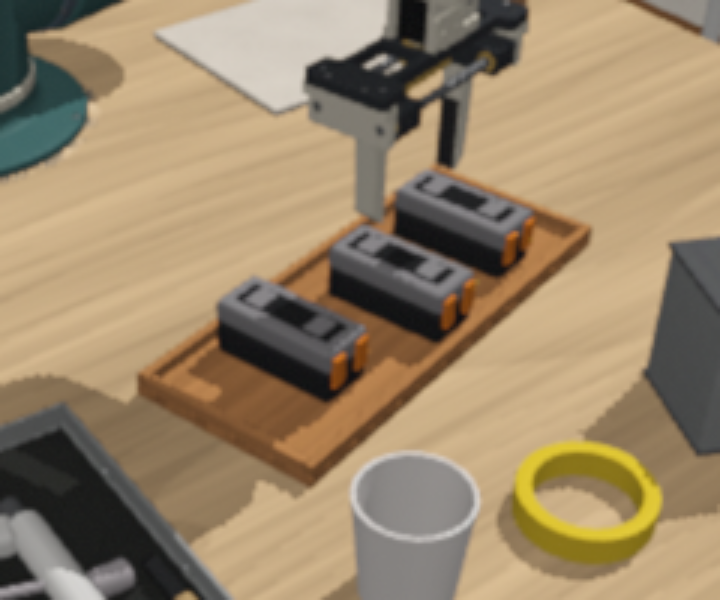

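Case R (crop (290,335)) lies flat on the tray, and the hand is above the middle case. I'll grip and lift that one.

```bash
python3 -m handwheel '1 .001 .04 0 0; 1 .001 .075 0 0; 1 .001 .095 0 0; 1 .001 .1 0 0; 1 .001 .1 0 0; -1 .001 .1 0 0; -1 .001 .1 0 0; -1 .001 .1 0 0; -1 .001 .1 0 0; -1 .001 .1 0 0; -1 .001 .1 0 0; -1 .001 .1 0 0; -1 .001 .1 0 0' 40; python3 st.py
python3 -m handwheel '-1 0 -.015 0 0; -1 0 -.04 0 0; -1 0 -.075 0 0; -1 0 -.11 0 0; -1 0 -.13 0 0; -1 0 -.14 0 0; -1 0 -.14 0 0; -1 0 -.14 0 0' ; python3 avg.py
python3 -m handwheel '-1 0 0 .02 0; -1 0 0 .06 0; -1 0 0 .06 0; -1 0 0 .06 0';python3 avg.py
python3 -m handwheel '-1 0 0 -.04 0; -1 0 0 -.08 0; -1 0 0 -.12 0; -1 0 0 -.12 0';python3 avg.py
python3 -m handwheel '-1 0 0 .04 0; -1 0 0 .08 0; -1 0 0 .12 0; -1 0 0 .12 0';python3 avg.py
```

```text
clock: 15.93
tool_pos: [0.5152, 0.1386, 0.0163]
eef_rot: [-1.571, -0.001, -1.327]
ft_force: [0.1, -2.2, 3.4]
opening: 0.514
t 15.93 p [0.5152 0.1386 0.0163] rot [-1.571e+00 -1.000e-03 -1.327e+00] F [ 0.07 -2.2   3.43] T [-0.34   0.016 -0.005] open 0.514
clock: 16.6
tool_pos: [0.5148, 0.1386, 0.155]
eef_rot: [-1.572, -0.001, -1.327]
ft_force: [-0.2, 0.2, -5.0]
opening: 0.515
t 17.4 p [0.5152 0.1387 0.1563] F [-0.1   0.19 -3.61] maxdev along z-tool 1.1 T about tool x -0.0047 +- 0.0083, tool z 0.0072 sd F [0.44 0.53 0.59] open 0.518
clock: 17.73
tool_pos: [0.5742, 0.1533, 0.1549]
eef_rot: [-1.573, -0.001, -1.328]
ft_force: [-1.1, -0.5, -3.5]
opening: 0.514
t 18.53 p [0.5734 0.1531 0.1563] F [ 0.06  0.05 -3.68] maxdev along z-tool 1.17 T about tool x -0.0225 +- 0.0095, tool z 0.0035 sd F [0.58 0.53 0.42] open 0.512
clock: 18.87
tool_pos: [0.4523, 0.1232, 0.1565]
eef_rot: [-1.571, -0.001, -1.327]
ft_force: [-0.8, -0.2, -3.4]
opening: 0.514
t 19.67 p [0.457  0.1242 0.1562] F [ 0.24  0.21 -3.35] maxdev along z-tool 1.12 T about tool x 0.0452 +- 0.0057, tool z -0.0135 sd F [0.5  0.5  0.49] open 0.515
clock: 20.0
tool_pos: [0.5777, 0.1541, 0.1534]
eef_rot: [-1.573, -0.001, -1.328]
ft_force: [-0.2, 0.5, -3.6]
opening: 0.511
t 20.8 p [0.5734 0.1531 0.1563] F [-0.1   0.02 -3.46] maxdev along z-tool 1.15 T about tool x -0.0462 +- 0.0064, tool z 0.0145 sd F [0.5  0.61 0.46] open 0.512
```

```bash
python3 -m handwheel '-1 0 0 -.04 0; -1 0 0 -.08 0; -1 0 0 -.12 0; -1 0 0 -.12 0';python3 avg.py
python3 -m handwheel '-1 0 0 .04 0; -1 0 0 .08 0; -1 0 0 .12 0; -1 0 0 .12 0';python3 avg.py; python3 st.py .61 -.268 .205
```

```text
clock: 21.13
tool_pos: [0.4523, 0.1232, 0.1565]
eef_rot: [-1.571, -0.001, -1.327]
ft_force: [0.4, -0.4, -3.7]
opening: 0.512
t 21.93 p [0.457  0.1242 0.1563] F [ 0.03  0.16 -3.34] maxdev along z-tool 0.93 T about tool x 0.0438 +- 0.0098, tool z -0.0011 sd F [0.56 0.48 0.4 ] open 0.512
clock: 22.27
tool_pos: [0.5777, 0.1541, 0.1535]
eef_rot: [-1.573, -0.001, -1.328]
ft_force: [0.1, -0.3, -3.7]
opening: 0.515
t 23.07 p [0.5734 0.1531 0.1563] F [-0.3  -0.18 -3.39] maxdev along z-tool 0.87 T about tool x -0.0307 +- 0.0056, tool z 0.0066 sd F [0.49 0.43 0.38] open 0.516
t 23.07 p [0.5734 0.1531 0.1563] rot [-1.571e+00 -1.000e-03 -1.328e+00] F [-0.08  0.35 -3.35] T [0.008 0.018 0.027] open 0.516
dx 0.417 dy -0.049 dz -0.066 roll 0.1
```

The torque reverses by about 0.08 Nm each time, so the middle case is the one that rattles. I'll raise it and carry it over at a moderate speed.

```bash
python3 -m handwheel '-1 0 -.02 0 0; -1 .01 -.049 0 0; -1 .03 -.049 -.005 0; -1 .06 -.049 -.01 0; -1 .09 -.049 -.014 0; -1 .12 -.049 -.019 0; -1 .15 -.049 -.024 0; -1 .18 -.049 -.028 0; -1 .21 -.049 -.033 0; -1 .24 -.049 -.038 0; -1 .27 -.049 -.043 0; -1 .3 -.049 -.047 0; -1 .33 -.049 -.052 0; -1 .36 -.049 -.057 0; -1 .385 -.049 -.061 0; -1 .402 -.049 -.064 0; -1 .412 -.049 -.066 0; -1 .417 -.049 -.066 0; -1 .417 -.049 -.066 0; -1 .417 -.049 -.066 0'; python3 -m handwheel '-1 0 0 0 0; -1 0 0 0 0; -1 0 0 0 0; -1 0 0 0 0'; python3 avg.py
python3 - <<'E'
from station import arm
from h import *
for n in ("scene","top"):
    im=arm.get_image(n);px=im["pixels"][:,:,::-1].copy()
    cv2.imwrite(f"pics/{n}5.png",px)
    r=arm.recognise(n,"gun_tray_middle"); print(n,[(a["at"],back(im,a["at"],.022).round(3),a["conf"]) for a in r])
    print([a["at"] for a in arm.recognise(n,"case_a_center")])
    for t,z in (("solvent_can",.067),("tape_roll",.012),("gun_cup",.045),("spanner",0)):
        q=arm.recognise(n,t)
        if q: print(t,back(im,q[0]["at"],z).round(3))
E
```

```text
clock: 24.73
tool_pos: [0.6099, -0.2666, 0.2056]
eef_rot: [-1.571, -0.0, -1.327]
ft_force: [-0.5, 0.0, -3.7]
opening: 0.516
clock: 25.07
tool_pos: [0.61, -0.2661, 0.2058]
eef_rot: [-1.57, -0.0, -1.326]
ft_force: [0.2, 0.5, -4.4]
opening: 0.516
t 25.87 p [ 0.6099 -0.2666  0.2056] F [-0.06  0.14 -3.44] maxdev along z-tool 0.62 T about tool x -0.0474 +- 0.0079, tool z 0.0005 sd F [0.32 0.35 0.5 ] open 0.512
scene [([187.3, 290.2], array([[ 0.65 , -0.282,  0.022]]), 0.65), ([375.1, 237.1], array([[0.757, 0.1  , 0.022]]), 0.52)]
[[335.6, 155.1]]
solvent_can [[0.747 0.245 0.067]]
tape_roll [[0.78  0.065 0.012]]
gun_cup [[ 0.74  -0.053  0.045]]
spanner [[ 0.37  -0.267  0.   ]]
top [([358.5, 194.4], array([[ 0.638, -0.195,  0.022]]), 0.55)]
[[158.8, 258.4]]
solvent_can [[0.745 0.245 0.067]]
tape_roll [[0.74  0.093 0.012]]
gun_cup [[ 0.752 -0.057  0.045]]
```

View pics/scene5.png

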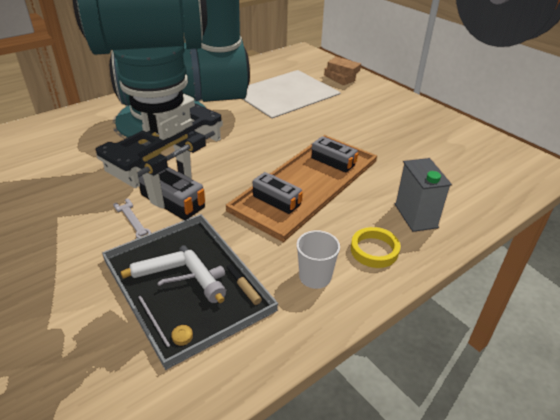

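View pics/top5.png

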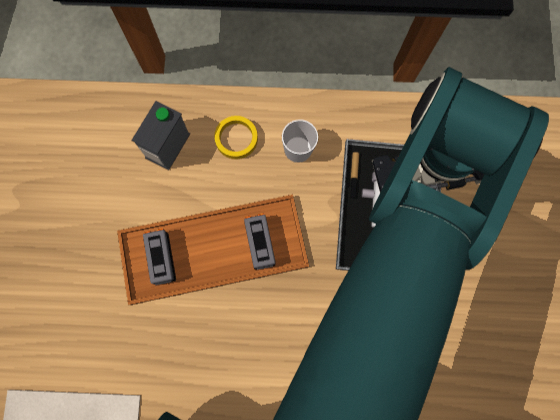

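Run:
```python
from station import arm
from h import *
im=arm.get_image("scene");px=im["pixels"][:,:,::-1].copy()
print("gun rim scene",back(im,[[200,219],[273,303],[170,354],[104,258]],.022).round(3), back(im,[[200,219],[273,303],[170,354],[104,258]],.022).mean(0))
px=cv2.resize(px[130:370,80:300],None,fx=3,fy=3)
c=np.array([.61,-.267,.2205]); ux=np.array([np.cos(.245),np.sin(.245),0]);uy=np.array([-ux[1],ux[0],0]);uz=np.array([0,0,1])
P={}
import itertools
for s in itertools.product((-1,1),repeat=3): P[s]=tuple(int(v) for v in (proj(im,c+s[0]*.055*ux+s[1]*.024*uy+s[2]*.023*uz)[0]-[80,130])*3)
for a in P:
    for b in P:
        if sum(i!=j for i,j in zip(a,b))==1: cv2.line(px,P[a],P[b],(0,255,0),1)
cv2.imwrite("pics/chk.png",px[:600])
```

```text
gun rim scene [[ 0.489 -0.16   0.022]
 [ 0.768 -0.175  0.022]
 [ 0.751 -0.371  0.022]
 [ 0.48  -0.37   0.022]] [ 0.6219676  -0.26911103  0.022     ]
```

View pics/chk.png

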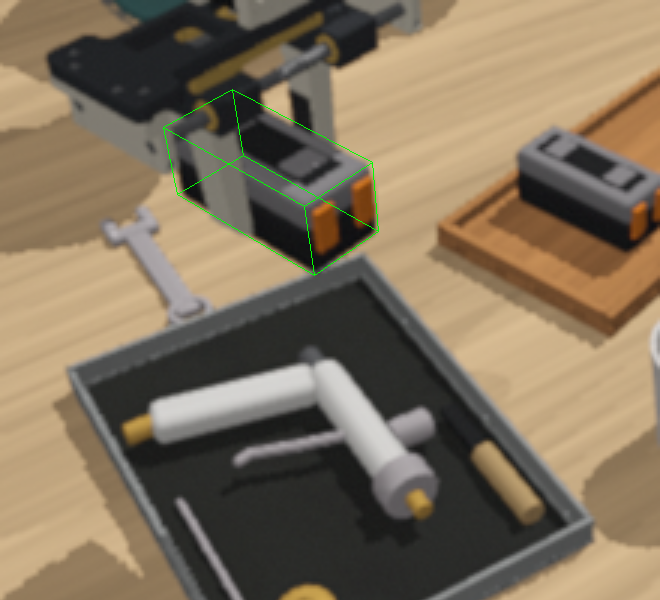

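The drawn level box fits the held case at (270,185) in the crop, so it's level. It sits over the middle of the gun tray: the rim corners put the middle at (0.61 to 0.62, -0.268). The other two cases lie flat on the plywood tray and the bystanders haven't moved.

```bash
python3 st.py; python3 -c "
from station import arm
print(arm.close_job())"
```

```text
t 26.62 p [ 0.6099 -0.2666  0.2056] rot [-1.571 -0.    -1.327] F [-0.1   0.54 -3.45] T [ 0.001 -0.002  0.012] open 0.513
the job is handed in; nothing more can be done
None
```

The middle case is the one that rattles. I handed the job in at 26.6 s with that case held over the grey gun tray.

- **Right-hand case:** I lifted it first and shook it end to end. The wrist moment changed by about 0.01 Nm or less between ends, so it is silent. I set it back flat in its place on the plywood tray.
- **Middle case:** The wrist moment reversed by about 0.07 to 0.09 Nm on every throw, which matches a 0.11 kg coupler shifting about 75 mm.
- **Left-hand case:** I had already felt the rattle, so I never lifted or shook this one.

**Final checks:**
- **Held case:** It is gripped at 40 N, and the last picture shows it level and still. Its centre is about 0.22 m above the bench and within about 15 mm of the gun tray's middle.
- **Other cases and bystanders:** Both other cases lie flat on the tray. The bystanders look unmoved.

**Where checks disagreed or fell short:**
- The network's own guesses for the gun tray's middle were off by 30 to 80 mm because the arm hid part of it. I used the tray's rim corners instead; the two cameras agreed to about 12 mm.
- The network's final tape roll position from the top camera was about 60 mm from its first one, though the roll looks unmoved in both pictures. The top camera also did not find the spanner at the end, as the arm covered it. The scene camera still placed it within about 6 mm of where it started.
- The end-wall knocks themselves did not show up above the noise in the force readings; the shift in weight is what identified the case.

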